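# Square up the tins in the corner guide

### The job

Tidy the three flat rectangular tins into one neat row in the wooden corner guide on the worktop: lying flat, side by side and touching with no gaps, the first against the guide's short end stop, and every tin square to the long rail with one narrow end pushed up against it. Leave the jam jar, the round tin and the mug standing where they are.

Things in the scene. Friction and masses are not known exactly. Their poses are not given: they have to be found in the camera images.
- corner_guide: fixed L-shaped guide of light wood, 16 mm thick, 28 mm tall. Origin: its inner corner at worktop level; x points to the back, y to the left (yaw within 8 degrees). The long rail's inner face is x = 0, running 215 mm from the corner to -y; the short end stop's inner face is y = 0, running 105 mm to -x. The row lies in x < 0, y < 0; its right end (-y) and front (-x) are open
- tin_1_centre (a point): flat rectangular tin with rounded corners, one of three alike (interchangeable): 60 mm wide (own x axis) and 101 mm long (own y axis) at the rim, 25 mm tall, sides tapering to 53 by 93 mm at the base, 0.10 to 0.21 kg; squeezed hard sideways it tips up, so push gently; starts flat on the worktop at any yaw; this point is its centre, half-way up
- tin_2_centre (a point): flat rectangular tin with rounded corners, one of three alike (interchangeable): 60 mm wide (own x axis) and 101 mm long (own y axis) at the rim, 25 mm tall, sides tapering to 53 by 93 mm at the base, 0.10 to 0.21 kg; squeezed hard sideways it tips up, so push gently; starts flat on the worktop at any yaw; this point is its centre, half-way up
- tin_3_centre (a point): flat rectangular tin with rounded corners, one of three alike (interchangeable): 60 mm wide (own x axis) and 101 mm long (own y axis) at the rim, 25 mm tall, sides tapering to 53 by 93 mm at the base, 0.10 to 0.21 kg; squeezed hard sideways it tips up, so push gently; starts flat on the worktop at any yaw; this point is its centre, half-way up
- jam_jar_centre (a point): bystander: round glass jam jar, 62 mm across, 86 mm tall; this point is half-way up its axis; loose
- tomato_tin_centre (a point): bystander: round tin, 57 mm across, 72 mm tall; this point is half-way up its axis; loose
- mug_centre (a point): bystander: mug 85 mm across, 111 mm with its handle, 86 mm tall, at the far right of the worktop; this point is at its middle, half-way up; loose
Things that resemble listed ones, but are neither listed nor needed, are in the scene too. Leave any orange look-alike of the part that bears tin_1_centre alone.

How it is judged:
By the outcome, as a careful person would: the job done as asked, in the order asked, and still so for the second after the job is handed in, with the robot touching nothing.
It also fails if it takes over 69 s, if anything falls off the work surface, if the arm or the gripper's body presses on something with over 40 N, if the wrist force passes 120 N, or if a joint passes its speed limit or range.

### The arm

A 6-joint arm with a two-finger parallel gripper is mounted at the origin on a cart in front of the work surface, level with it; the furniture and walls round the work are solid. World frame = base frame: x ahead of the robot, y to its left, z up, the work surface at z = 0. Lengths are in mm, angles in rad, forces in N, time in s.
With the tool pointing down it reaches from about 300 to 875 mm from the base axis. Payload 4.2 kg.
Tool frame: the origin (TCP) lies midway between the tips of the shut fingers; the grasp point (between the pads) lies bot.grasp_offset behind it (bot.grasp_offset is the distance from the TCP to the grasp point, in mm); z points along the fingers, y is the line along which they close (so a half turn about z gives the same grasp; the last joint's range is limited). The gripper opens to 85 mm and grips with 20 to 120 N. Pads are 22 mm wide; open, the fingers measure 114 mm over their backs; the gripper's body (76 mm by 85 mm) begins 54 mm behind the grasp point. The pads swing forward as they close: fully open they stand 13 mm farther back than shut.
Start: joints at [1.255, 0.32, 1.565, -0, 1.257, -0.02], TCP at [167.617, 550.042, 231.338] pointing down, gripper open.
Joint ranges: [-3.11, 3.11], [-0.84, 2.01], [0.21, 2.61], [-1.34, 4.49], [0.05, 2.63], [-2.56, 2.56]. Speed limits (rad/s): [2.57, 2.57, 3.14, 3.14, 3.14, 3.14].

### API

Orientations are given as [roll, pitch, yaw] about the fixed x, y, z axes, in that order (R = Rz(yaw) Ry(pitch) Rx(roll)).
In Python, from bench import bot gives the robot as it stands.
- The arm moves only by the tool arm_command, never from a script. Its argument "plan" is a list of rows, each a list of 3 entries, a list of its own where there are three numbers: the finger opening in m, from 0 to 0.0854, then the shift along the tool's x, y, z in m, then the turn about the tool's z in units of 6 degrees (1.0 is 6 degrees). A call has 1 to 12 rows; each row is the pose to reach, as a shift and turn from the pose commanded when the call began, along the tool's axes at that moment; what a row does not reach only later rows make up. A row lasts 1/12 s, in which the tool goes at most 41.7 mm and 7.16 degrees, less where a joint would pass 70% of its speed; a pose out of reach is approached as far as the arm can. A call with a gripper value outside its range is refused whole. The fingers move at their own pace and stop on an object; "squeeze" is the grip in N (left out, the last holds). Time passes only in rows, so rows that repeat a pose let the fingers close. It gives the time, the measured TCP pose, the force, the opening and the grip force at its end, in the units of the state.
- bot.get_state(): the state, without advancing time (a new reading comes with each control period).
- bot.camera(name): name is "scene" or "top" or "wrist"; returns the picture (480x640x3 uint8, red, green, blue); there is no depth.
- bot.calibration(name): a dict with "fx", "fy", "cx", "cy" (pixels), "eye" and "rotation" of the camera in the world; the wrist camera has in their place "mount" (4x4, takes a point from camera to tool coordinates, whose origin is the TCP and whose axes are the flange's). Camera axes: x right, y down, z forward; pixel columns grow to the right and rows downward; lengths in mm; the calibration is good to about 2 mm. A picture is of the moment at which its call begins: read the wrist's pose just before it. calibration takes no time and is no camera call.
- bot.sign_off(): hands the job in; it is judged then, once.
The state is a dict: "clock": time; "joints": joint angles; "qvel": joint speeds; "joint_efforts": joint torques, N m; "eef_pos": TCP position; "eef_rot": TCP orientation; "force": force on the tool from outside, world axes, zero at the start; "wrist_torque": the same for the moment, N m; "finger_gap": finger opening in mm; "grasp_force": force on a finger pad.
Only numpy, scipy, OpenCV 4.12 (cv2) and the standard library are available. Lean on these libraries where they do the work, as an engineer would, in place of code of your own. Each camera call takes 0.05 s, during which the arm holds its last target. There are 200 camera calls.

## Working session

There is one attempt and no reset: what is moved stays moved. The work goes in short steps, Python scripts to look and compute and a tool call to move; the robot and the scene stay as the last step left them, time stands still between calls to the robot, and variables do not carry over. Pictures are saved under pics/ and viewed, at most 10 in all, crops included, and the job is handed in when it is done.

Besides the shell and the picture viewer there is one more tool, called after "Call:" by a JSON object that holds its "fn" and its "kwargs", one argument or row to a line. arm_command: Moves the arm, as the interface text tells. Its arguments: {"type":"object","properties":{"plan":{"type":"array"},"squeeze":{"type":"number"}},"required":["plan"]}

```bash
ls; mkdir -p pics; python3 - <<'E'
from bench import bot
import cv2,numpy as np
a=bot.camera("scene");b=bot.camera("top")
cv2.imwrite("pics/s0.png",a[:,:,::-1]);cv2.imwrite("pics/t0.png",b[:,:,::-1])
for n in("scene","top","wrist"):
    print(n,{k:np.round(v,3).tolist() for k,v in bot.calibration(n).items()})
s=bot.get_state();print(s,bot.grasp_offset)
E
```

```text
pics
scene {'fx': 489.4, 'fy': 489.4, 'cx': 324.971, 'cy': 233.322, 'eye': [-391.549, -1024.079, 626.141], 'rotation': [-1.971, 0.026, -0.788]}
top {'fx': 496.773, 'fy': 496.773, 'cx': 310.35, 'cy': 249.959, 'eye': [15.358, 23.34, 1323.253], 'rotation': [-2.751, 0.011, -1.847]}
wrist {'fx': 351.371, 'fy': 351.371, 'cx': 317.862, 'cy': 234.701, 'mount': [[-0.001, -0.963, -0.269, 68.727], [1.0, -0.001, -0.0, 1.041], [-0.0, -0.269, 0.963, -144.167], [0.0, 0.0, 0.0, 1.0]]}
{'clock': 0.1, 'joints': array([ 1.25502088e+00,  3.20250727e-01,  1.56556851e+00, -1.99178888e-05,
        1.25739387e+00, -2.00231713e-02]), 'qvel': array([ 1.89505772e-03, -1.91794416e-03, -2.97392983e-03, -2.90866178e-05,
       -1.94761778e-03,  8.02502042e-04]), 'joint_efforts': array([-5.43577171e-04, -4.16409624e+01, -2.34704643e+01, -1.21192743e-04,
        4.78630202e-03, -1.39120903e-05]), 'eef_pos': array([167.47399554, 549.62271675, 230.5488055 ]), 'eef_rot': array([-3.13997215e+00, -1.35104064e-05,  2.84584652e+00]), 'force': array([ 0.38363681, -0.43380814, -0.1012857 ]), 'wrist_torque': array([ 0.0608646 ,  0.06852902, -0.00033377]), 'grasp_force': 0.0, 'finger_gap': 85.57331087386513} 18.700000000000003
```

View pics/t0.png

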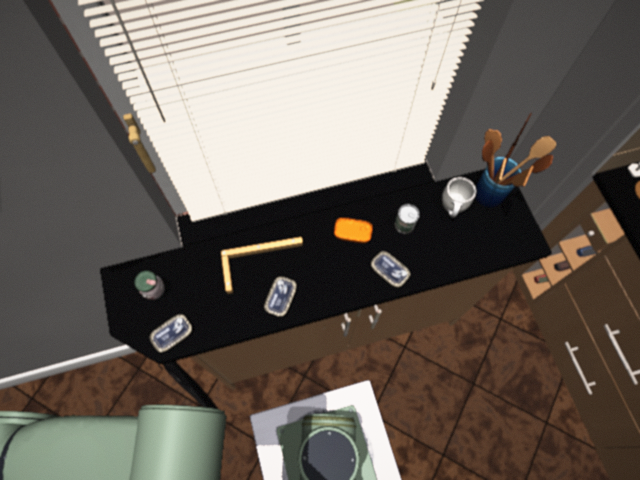

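View pics/s0.png

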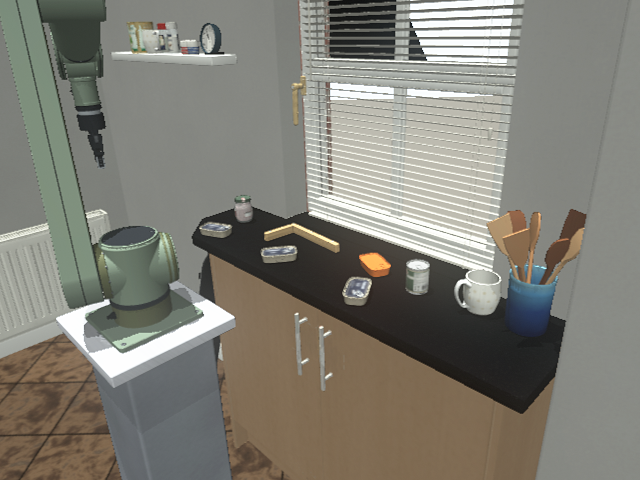

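The top view shows the three blue/silver tins at (171,332), (281,296) and (391,268). The orange look-alike is at (353,230), the jar at (149,286), the round tin at (407,218) and the mug at (459,195). The guide's corner is at (222,250). What could be mistaken for a wanted tin is the orange tin, which is excluded by its colour, and the round tin, which is excluded by its shape. I choose the three blue-grey rounded rectangles.

```bash
cat > h.py <<'E'
import numpy as np,cv2
from scipy.spatial.transform import Rotation as R
from bench import bot
def cam(n,s=None):
    c=bot.calibration(n);K=np.array([[c['fx'],0,c['cx']],[0,c['fy'],c['cy']],[0,0,1]])
    if n=='wrist':
        s=s or bot.get_state();M=np.array(c['mount']);Rt=R.from_euler('xyz',s['eef_rot']).as_matrix()
        return K,Rt@M[:3,:3],np.array(s['eef_pos'])+Rt@M[:3,3]
    return K,R.from_euler('xyz',c['rotation']).as_matrix(),np.array(c['eye'])
def proj(C,P):
    K,Rm,e=C;p=(np.atleast_2d(P)-e)@Rm@K.T;return p[:,:2]/p[:,2:]
def ray(C,uv,z):
    K,Rm,e=C;uv=np.atleast_2d(uv).astype(float);d=np.c_[uv,np.ones(len(uv))]@np.linalg.inv(K).T@Rm.T
    return (e+d*((z-e[2])/d[:,2:]))[:,:2]
def rect(C,cnt,z):
    "minimum rectangle of a contour at height z: centre, long, short, yaw(deg) of long axis"
    p=ray(C,cnt.reshape(-1,2),z).astype(np.float32)
    b=cv2.boxPoints(cv2.minAreaRect(p));a,c=b[1]-b[0],b[2]-b[1]
    if np.hypot(*a)<np.hypot(*c):a,c=c,a
    return b.mean(0).round(1),np.hypot(*a).round(1),np.hypot(*c).round(1),(np.degrees(np.arctan2(a[1],a[0]))%180).round(1)
def shot(n):
    C=cam(n);return C,bot.camera(n)
E
python3 - <<'E'
from h import *
C,im=shot('top')
print(proj(C,[[0,0,0]]))
g=im.max(2);hsv=cv2.cvtColor(im,cv2.COLOR_RGB2HSV)
m=(g>55).astype(np.uint8)
n,l,st,ce=cv2.connectedComponentsWithStats(m)
for i in range(1,n):
    x,y,w,h,a=st[i]
    if 100<a<4000 and 170<ce[i][1]<360:
        cn=max(cv2.findContours((l==i).astype(np.uint8),0,1)[0],key=cv2.contourArea)
        print(ce[i].round(),a,rect(C,cn,25),im[l==i].mean(0).round())
cv2.imwrite('pics/t1.png',cv2.resize(im[230:360,140:420],None,fx=2.8,fy=2.8,interpolation=3)[:,:,::-1])
E
```

```text
[[326.94602376 458.21766011]]
[407. 216.] 490 (array([ 552.6, -407.1], dtype=float32), np.float32(95.9), np.float32(63.6), np.float32(150.4)) [161. 161. 159.]
[353. 230.] 849 (array([ 561.1, -243.4], dtype=float32), np.float32(111.6), np.float32(74.2), np.float32(64.1)) [221. 138.  33.]
[252. 254.] 1102 (array([528.9,  27. ], dtype=float32), np.float32(237.6), np.float32(133.2), np.float32(84.6)) [190. 163. 111.]
[390. 269.] 888 (array([ 418.5, -306.5], dtype=float32), np.float32(110.4), np.float32(69.8), np.float32(31.2)) [132. 129. 131.]
[149. 285.] 611 (array([558.6, 347.8], dtype=float32), np.float32(89.8), np.float32(66.2), np.float32(33.9)) [ 99. 103.  94.]
[280. 296.] 936 (array([427. ,   6.7], dtype=float32), np.float32(112.5), np.float32(68.6), np.float32(143.8)) [133. 130. 133.]
[170. 333.] 1019 (array([408.3, 312.3], dtype=float32), np.float32(110.3), np.float32(70.1), np.float32(111.2)) [133. 130. 133.]
```

View pics/t1.png

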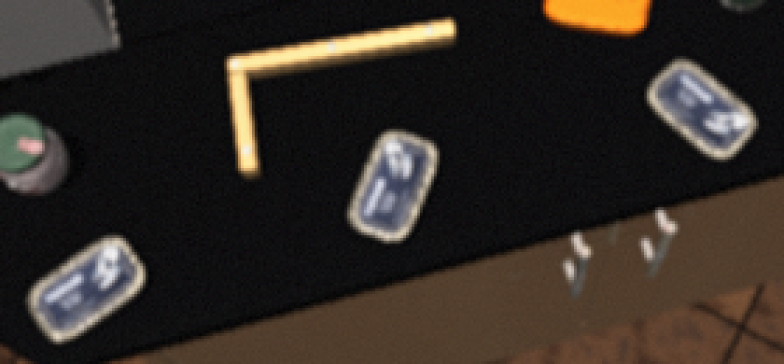

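The crop confirms the choice: three silver-rimmed blue tins, with the orange one separate and the L-guide clearly visible. Next I move above tin 2 and the guide for a close look.

```bash
cat >> h.py <<'E'
def goto(P,yaw,s=None):
    "shift (m, tool axes) and turn (6-deg units) to reach P(mm), yaw(deg), from the present pose"
    s=s or bot.get_state();y0=s['eef_rot'][2];d=np.array(P)-s['eef_pos']
    t=(yaw-np.degrees(y0)+180)%360-180
    c,q=np.cos(y0),np.sin(y0)
    return (np.array([d[0]*c+d[1]*q,d[0]*q-d[1]*c,-d[2]])/1000).round(4).tolist(),round(-t/6,2)
E
python3 -c "
from h import *
print(goto([440,30,200],143.8))"
```

```text
([-0.4121, -0.4177, 0.0307], np.float64(3.21))
```

Call:
{"fn": "arm_command", "kwargs": {
  "plan": [
    [0.085,[-0.04,-0.04,0.003],0.3],
    [0.085,[-0.08,-0.08,0.006],0.6],
    [0.085,[-0.12,-0.12,0.01],0.9],
    [0.085,[-0.15,-0.15,0.012],1.2],
    [0.085,[-0.18,-0.18,0.015],1.5],
    [0.085,[-0.21,-0.21,0.018],1.8],
    [0.085,[-0.24,-0.24,0.02],2.1],
    [0.085,[-0.27,-0.27,0.022],2.4],
    [0.085,[-0.3,-0.3,0.024],2.7],
    [0.085,[-0.33,-0.33,0.026],3.0],
    [0.085,[-0.36,-0.36,0.028],3.2],
    [0.085,[-0.412,-0.418,0.03],3.2]
  ]
}}

```text
clock: 1.15
eef_pos: [401.6, 106.9, 204.2]
eef_rot: [3.141, 0.0, 2.51]
force: [0.8, 1.4, -0.2]
finger_gap: 85.0
grasp_force: 0.0
```

```bash
cat >> h.py <<'E'
def blobs(name,tag=None,thr=60):
    C,im=shot(name);hsv=cv2.cvtColor(im,cv2.COLOR_RGB2HSV);out=[]
    if tag:cv2.imwrite(f'pics/{tag}.png',im[:,:,::-1])
    n,l,st,ce=cv2.connectedComponentsWithStats((im.max(2)>thr).astype(np.uint8))
    for i in range(1,n):
        if st[i][4]>1500:
            cn=max(cv2.findContours((l==i).astype(np.uint8),0,1)[0],key=cv2.contourArea)
            out.append((ce[i].round(),st[i].tolist(),im[l==i].mean(0).round(),cn))
    return C,im,out
E
python3 - <<'E'
from h import *
s=bot.get_state();print(s['eef_pos'],s['qvel'].round(3))
C,im,o=blobs('wrist','w1')
for c,st,col,cn in o: print(c,st,col,rect(C,cn,25))
s=bot.get_state();print(s['eef_pos'])
E
```

```text
[401.6194947  106.858452   204.24048326] [-1.191  0.141 -0.118  0.003 -0.035 -1.202]
[159. 126.] [0, 0, 491, 374, 90071] [131. 104.  87.] (array([230.2,  25.6], dtype=float32), np.float32(594.3), np.float32(226.8), np.float32(90.0))
[517.  75.] [454, 5, 126, 140, 10152] [187. 188. 196.] (array([407. , 312.2], dtype=float32), np.float32(108.0), np.float32(66.9), np.float32(111.4))
[608. 190.] [569, 154, 71, 75, 4124] [136. 125. 122.] (array([547.1, 330.7], dtype=float32), np.float32(75.6), np.float32(62.6), np.float32(157.6))
[250. 287.] [216, 237, 68, 101, 6145] [130. 128. 128.] (array([424.7,   6.9], dtype=float32), np.float32(108.2), np.float32(65.1), np.float32(143.7))
[608. 328.] [552, 269, 88, 127, 5944] [122. 120. 115.] (array([687.5, 259.7], dtype=float32), np.float32(152.0), np.float32(86.6), np.float32(157.6))
[373. 370.] [298, 333, 135, 67, 3358] [194. 173. 129.] (array([576.8,  42.7], dtype=float32), np.float32(150.1), np.float32(35.4), np.float32(84.6))
[527. 457.] [495, 425, 73, 55, 2665] [217. 216. 212.] (array([779.2, 143.2], dtype=float32), np.float32(87.5), np.float32(78.4), np.float32(53.8))
[404.75675015 100.57300813 204.1215202 ]
```

View pics/w1.png

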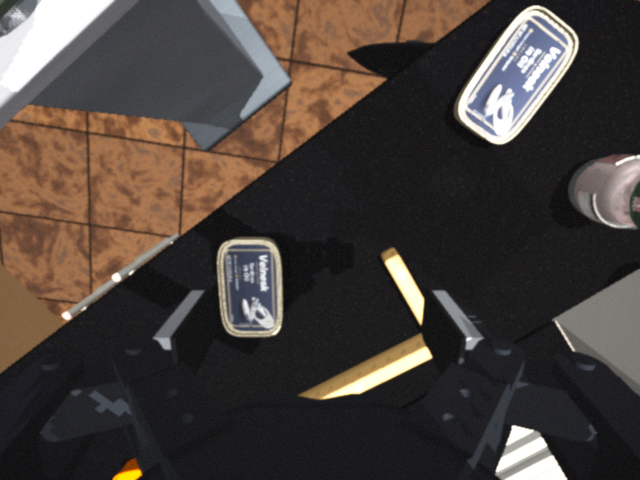

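The wrist view shows tin 2 at (250,287), tin 1 at (517,75) and the guide at lower right, with its corner hidden by a finger. Both tin positions agree with the top view to about 2 mm. Next I grasp tin 2 at yaw -36.3.

```bash
python3 -c "
from h import *
print(bot.get_state()['eef_pos'],bot.get_state()['eef_rot'],goto([424.7,6.9,100],-36.3))"
```

```text
[404.75675015 100.57300813 204.1215202 ] [-3.13888231  0.00547717  2.50517525] ([-0.0717, -0.0635, 0.1041], np.float64(29.97))
```

Call:
{"fn": "arm_command", "kwargs": {
  "plan": [
    [0.085,[-0.05,-0.045,0.0],1.2],
    [0.085,[-0.072,-0.064,0.0],2.4],
    [0.085,[-0.072,-0.064,0.01],3.6],
    [0.085,[-0.072,-0.064,0.02],4.8],
    [0.085,[-0.072,-0.064,0.03],6.0],
    [0.085,[-0.072,-0.064,0.04],7.2],
    [0.085,[-0.072,-0.064,0.05],8.4],
    [0.085,[-0.072,-0.064,0.06],9.6],
    [0.085,[-0.072,-0.064,0.07],10.8],
    [0.085,[-0.072,-0.064,0.08],12.0],
    [0.085,[-0.072,-0.064,0.09],13.2],
    [0.085,[-0.072,-0.064,0.1],14.4]
  ]
}}

```text
clock: 2.2
eef_pos: [421.4, 14.9, 103.8]
eef_rot: [-3.141, 0.0, 1.005]
force: [-0.3, -0.4, 0.7]
finger_gap: 84.8
grasp_force: 0.0
```

Call:
{"fn": "arm_command", "kwargs": {
  "plan": [
    [0.085,[0,0,0.0],1.2],
    [0.085,[0,0,0.0],2.4],
    [0.085,[0,0,0.0],3.6],
    [0.085,[0,0,0.0],4.8],
    [0.085,[0,0,0.0],6.0],
    [0.085,[0,0,0.0],7.2],
    [0.085,[0,0,0.0],8.4],
    [0.085,[0,0,0.0],9.6],
    [0.085,[0,0,0.0],10.8],
    [0.085,[0,0,0.0],12.0],
    [0.085,[0,0,0.0],13.2],
    [0.085,[0,0,0.0],14.4]
  ]
}}

```text
clock: 3.2
eef_pos: [421.4, 15.0, 104.2]
eef_rot: [3.142, 0.0, -0.495]
force: [-0.8, 0.1, -0.2]
finger_gap: 84.9
grasp_force: 0.0
```

```bash
python3 -c "
from h import *
s=bot.get_state();print(s['clock'],s['eef_pos'],np.degrees(s['eef_rot']),s['joints'][5],goto([424.7,6.9,3],-36.3))
C,im,o=blobs('wrist','w2')
for c,st,col,cn in o: print(c,st,col,rect(C,cn,25))"
```

```text
3.2 [421.39399948  14.96185792 104.22327349] [ 1.79996345e+02  2.24199495e-02 -2.83826626e+01] 2.0741629178181475 ([0.0067, 0.0055, 0.1012], np.float64(1.32))
[ 95. 102.] [0, 0, 257, 260, 18671] [195. 180. 135.] (array([532.7,  63.2], dtype=float32), np.float32(161.7), np.float32(123.3), np.float32(84.5))
[327. 226.] [275, 147, 109, 160, 13767] [163. 162. 166.] (array([424.9,   7. ], dtype=float32), np.float32(107.2), np.float32(64.9), np.float32(143.2))
[484. 316.] [206, 184, 434, 230, 37774] [127.  94.  72.] (array([318. ,  -7.3], dtype=float32), np.float32(317.6), np.float32(165.9), np.float32(75.5))
[526. 446.] [494, 395, 74, 85, 3556] [148. 148. 154.] (array([195.7, -60.1], dtype=float32), np.float32(82.5), np.float32(60.9), np.float32(151.5))
[110. 460.] [70, 430, 78, 50, 2417] [128.  88.  61.] (array([340.4, 258.3], dtype=float32), np.float32(66.7), np.float32(48.4), np.float32(81.4))
```

Call:
{"fn": "arm_command", "kwargs": {
  "plan": [
    [0.085,[0.0067,0.0055,0.03],1.2],
    [0.085,[0.0067,0.0055,0.065],1.3],
    [0.085,[0.0067,0.0055,0.09],1.3],
    [0.085,[0.0067,0.0055,0.101],1.3],
    [0.085,[0.0067,0.0055,0.101],1.3],
    [0.05,[0.0067,0.0055,0.101],1.3],
    [0.05,[0.0067,0.0055,0.101],1.3],
    [0.05,[0.0067,0.0055,0.101],1.3],
    [0.05,[0.0067,0.0055,0.101],1.3],
    [0.05,[0.0067,0.0055,0.101],1.3],
    [0.05,[0.0067,0.0055,0.101],1.3]
  ],
  "squeeze": 20
}}

```text
clock: 4.17
eef_pos: [425.9, 6.8, 4.4]
eef_rot: [-3.14, -0.002, -0.625]
force: [-0.6, 1.5, 6.2]
finger_gap: 59.8
grasp_force: 22.3
```

Call:
{"fn": "arm_command", "kwargs": {
  "plan": [
    [0.05,[0,0,-0.02],0],
    [0.05,[0,0,-0.05],-1.1],
    [0.05,[0,0,-0.08],-2.2],
    [0.05,[0,0,-0.1],-3.3],
    [0.05,[0,0,-0.1],-4.4],
    [0.05,[0,0,-0.1],-5.1],
    [0.05,[0,0,-0.1],-5.1],
    [0.05,[0,0,-0.1],-5.1]
  ]
}}

```text
clock: 4.83
eef_pos: [424.6, 6.6, 103.4]
eef_rot: [-3.142, -0.0, -0.093]
force: [-0.6, 0.1, -0.7]
finger_gap: 59.3
grasp_force: 22.7
```

```bash
python3 -c "
from h import *
s=bot.get_state();print(s['clock'],s['eef_pos'],np.degrees(s['eef_rot']),s['finger_gap'])
C,im,o=blobs('wrist','w3')
for c,st,col,cn in o: print(c,st,col,rect(C,cn,28))
import pickle;pickle.dump(C,open('C3.pkl','wb'))"
```

```text
4.8333 [424.61565011   6.64693094 103.39851969] [-1.79997985e+02 -9.91364188e-04 -5.34444506e+00] 59.34606087670136
[119.  78.] [56, 0, 408, 182, 10313] [194. 178. 145.] (array([517.9,  31.6], dtype=float32), np.float32(223.2), np.float32(98.5), np.float32(84.6))
[318. 291.] [204, 180, 229, 225, 36133] [162. 164. 170.] (array([383. ,  11.7], dtype=float32), np.float32(167.6), np.float32(159.5), np.float32(174.6))
[576. 345.] [442, 303, 198, 123, 10317] [178. 129.  91.] (array([ 340.1, -168. ], dtype=float32), np.float32(182.9), np.float32(79.7), np.float32(57.3))
[ 32. 375.] [0, 348, 95, 75, 3388] [185. 132.  92.] (array([349.5, 228.8], dtype=float32), np.float32(104.8), np.float32(38.7), np.float32(121.9))
[147. 424.] [92, 365, 92, 115, 4868] [138. 106.  84.] (array([293.1, 159.3], dtype=float32), np.float32(108.8), np.float32(67.8), np.float32(173.1))
[486. 425.] [453, 365, 80, 115, 4688] [143. 110.  85.] (array([ 266.2, -109.8], dtype=float32), np.float32(118.3), np.float32(58.6), np.float32(6.6))
```

View pics/w3.png

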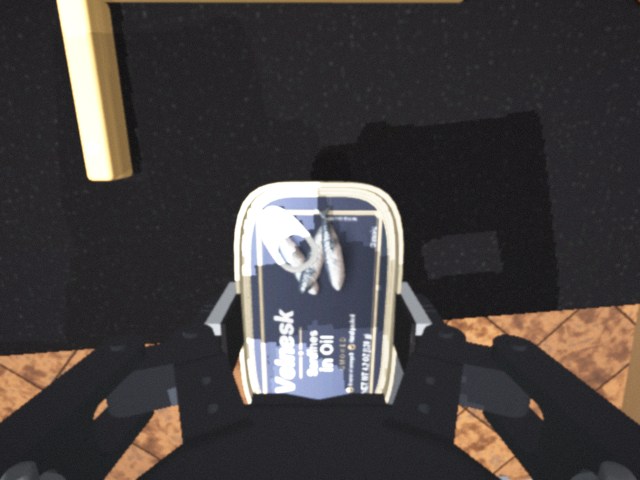

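The picture shows the tin held square. The stop is at upper left and ends at (110,180), and the base line of the rail's inner face runs along row ~3. I now measure the guide's inner base lines.

```bash
python3 - <<'E'
from h import *
import pickle
C=pickle.load(open('C3.pkl','rb'));im=cv2.imread('pics/w3.png')[:,:,::-1].astype(int)
w=(im[:,:,0]-im[:,:,2]>25)&(im[:,:,0]>70)
a=np.array([[np.where(w[r,:200])[0].max()+1,r] for r in range(25,160,5)])
b=np.array([[c,np.where(w[:30,c])[0].max()+1] for c in range(150,440,10) if w[:30,c].any()])
A=ray(C,a,0);B=ray(C,b,0)
for P in(A,B):
    c=P.mean(0);u,s,v=np.linalg.svd(P-c);d=v[0];print(c.round(1),np.degrees(np.arctan2(d[1],d[0])).round(2),np.abs((P-c)@v[1]).max().round(2))
    if P is A:ca,da=c,d
k=np.linalg.solve(np.c_[da,-d],c-ca);print('corner',ca+k[0]*da)
E
```

```text
[533.  127.1] 174.54 0.4
[572.9  11.1] -95.41 0.0
corner [583.41992029 122.24735288]
```

```bash
cat >> h.py <<'E'
G=np.array([583.4,122.2]);GY=-5.43
def g2w(x,y,z): 
    c,q=np.cos(np.radians(GY)),np.sin(np.radians(GY));return [G[0]+x*c-y*q,G[1]+x*q+y*c,z]
def w2g(P):
    c,q=np.cos(np.radians(GY)),np.sin(np.radians(GY));d=np.asarray(P)[...,:2]-G;return np.stack([d[...,0]*c+d[...,1]*q,-d[...,0]*q+d[...,1]*c],-1).round(1)
def st(x,y,z,yaw=GY):
    s=bot.get_state();print(round(s['clock'],2),'g',w2g(s['eef_pos']),'z',s['eef_pos'][2].round(1),'yaw',np.degrees(s['eef_rot'][2]).round(1),s['force'].round(1),s['finger_gap'].round(1),goto(g2w(x,y,z),yaw,s))
E
python3 -c "
from h import *
st(-55,-52,5.5)"
```

```text
Traceback (most recent call last):
  File "h.py", line 44, in st
    s=bot.get_state();print(round(s['clock'],2),'g',w2g(s['eef_pos']),'z',s['eef_pos'][2].round(1),'yaw',np.degrees(s['eef_rot'][2]).round(1),s['force'].round(1),s['finger_gap'].round(1),goto(g2w(x,y,z),yaw,s))
                                                                                                                                                                  ^^^^^^^^^^^^^^^^^^^^^
AttributeError: 'float' object has no attribute 'round'
```

```bash
sed -i "s/s\['finger_gap'\].round(1)/round(s['finger_gap'],1)/" h.py; python3 -c "
from h import *
st(-55,-52,5.5)"
```

```text
4.88 g [-147.2 -130. ] z 103.2 yaw -5.3 [ 0.3 -0.6 -1.4] 59.4 ([0.0923, -0.0779, 0.0977], np.float64(0.02))
```

Call:
{"fn": "arm_command", "kwargs": {
  "plan": [
    [0.05,[0.02,-0.017,0],0],
    [0.05,[0.05,-0.042,0.01],0],
    [0.05,[0.075,-0.065,0.02],0],
    [0.05,[0.092,-0.078,0.04],0],
    [0.05,[0.092,-0.078,0.065],0],
    [0.05,[0.092,-0.078,0.085],0],
    [0.05,[0.092,-0.078,0.094],0],
    [0.05,[0.092,-0.078,0.0975],0],
    [0.05,[0.092,-0.078,0.0975],0],
    [0.05,[0.095,-0.078,0.0975],0],
    [0.05,[0.096,-0.078,0.0975],0]
  ]
}}

```text
clock: 5.8
eef_pos: [527.2, 75.5, 6.4]
eef_rot: [-3.142, 0.001, -0.092]
force: [-4.5, 0.2, -0.5]
finger_gap: 59.3
grasp_force: 22.7
```

```bash
python3 -c "
from h import *
st(-50,-52,5.5)"
```

```text
5.8 g [-51.5 -51.9] z 6.4 yaw -5.3 [-4.5  0.2 -0.5] 59.3 ([0.0015, 0.0001, 0.0009], np.float64(0.03))
```

Call:
{"fn": "arm_command", "kwargs": {
  "plan": [
    [0.05,[0.0005,0,0.0015],0],
    [0.07,[0.0005,0,0.0015],0],
    [0.07,[0.0005,0,0.0015],0],
    [0.07,[0.0005,0,0.0015],0],
    [0.07,[0,0,-0.02],0],
    [0.0,[0,0,-0.05],0],
    [0.0,[0,0.03,-0.055],0],
    [0.0,[0,0.062,-0.055],0],
    [0.0,[0,0.062,-0.055],0],
    [0.0,[0,0.062,-0.03],0],
    [0.0,[0,0.062,-0.01],0],
    [0.0,[0,0.062,-0.001],0]
  ]
}}

```text
clock: 6.8
eef_pos: [521.1, 13.8, 5.2]
eef_rot: [3.142, 0.002, -0.092]
force: [-0.1, 0.2, -0.6]
finger_gap: -0.2
grasp_force: 0.0
```

```bash
python3 -c "
from h import *
st(-50.5,-76,6)
C,im,o=blobs('wrist','w4')
for c,s,col,cn in o: print(c,s,rect(C,cn,25),w2g(rect(C,cn,25)[0]))"
```

```text
6.8 g [ -51.7 -113.8] z 5.2 yaw -5.3 [-0.1  0.2 -0.6] -0.2 ([0.0013, -0.0378, -0.0008], np.float64(0.03))
[191. 234.] [0, 139, 628, 289, 72866] (array([570.3,  41.1], dtype=float32), np.float32(264.3), np.float32(101.8), np.float32(108.7)) [ -5.4 -82. ]
```

View pics/w4.png

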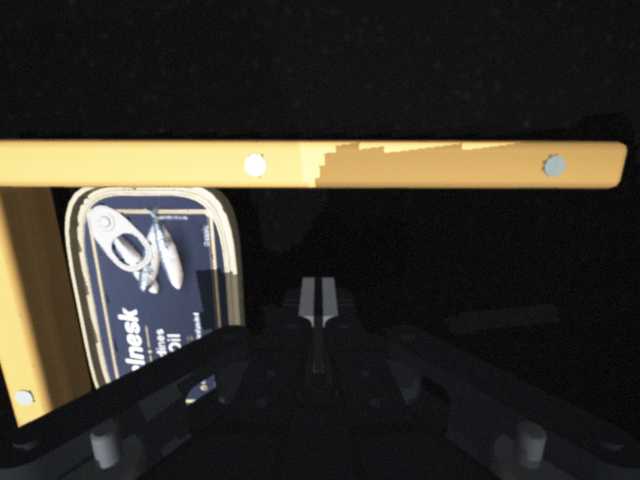

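Tin 1 sits flat against the rail with its rear end at row 187, about 20 mm off the stop. Next I push it to the stop in gentle steps.

Call:
{"fn": "arm_command", "kwargs": {
  "plan": [
    [0.0,[0.001,-0.01,0],0],
    [0.0,[0.001,-0.016,0],0],
    [0.0,[0.001,-0.02,0],0],
    [0.0,[0.001,-0.023,0],0],
    [0.0,[0.001,-0.026,0],0],
    [0.0,[0.001,-0.029,0],0],
    [0.0,[0.001,-0.032,0],0],
    [0.0,[0.001,-0.034,0],0],
    [0.0,[0.001,-0.036,0],0],
    [0.0,[0.001,-0.037,0],0]
  ]
}}

```text
clock: 7.68
eef_pos: [526.3, 50.7, 6.9]
eef_rot: [3.141, 0.0, -0.091]
force: [-0.8, -3.4, 1.4]
finger_gap: -0.0
grasp_force: 1.9
```

```bash
cat >> h.py <<'E'
def edge(tag):
    "x of wood/dark gaps: saves picture"
    C,im=shot('wrist');cv2.imwrite(f'pics/{tag}.png',im[:,:,::-1]);return C,im
E
python3 -c "
from h import *
st(-50.5,-76,6)
"
```

```text
7.68 g [-50.1 -76.6] z 6.9 yaw -5.2 [-0.8 -3.4  1.4] -0.0 ([-0.0004, -0.0006, 0.0009], np.float64(0.03))
```

Call:
{"fn": "arm_command", "kwargs": {
  "plan": [
    [0.0,[0,-0.0005,0],0],
    [0.0,[0,-0.001,0],0],
    [0.0,[0,-0.0015,0],0],
    [0.0,[0,-0.0015,0],0]
  ]
}}

```text
clock: 8.02
eef_pos: [526.2, 50.9, 6.9]
eef_rot: [3.14, 0.0, -0.091]
force: [-0.2, -6.6, 1.7]
finger_gap: -0.0
grasp_force: 3.6
```

```bash
python3 -c "
from h import *
st(-50.5,-76,6)
edge('w5')"
```

```text
8.02 g [-50.2 -76.4] z 6.9 yaw -5.2 [-0.2 -6.6  1.7] -0.0 ([-0.0003, -0.0004, 0.0009], np.float64(0.04))
```

View pics/w5.png

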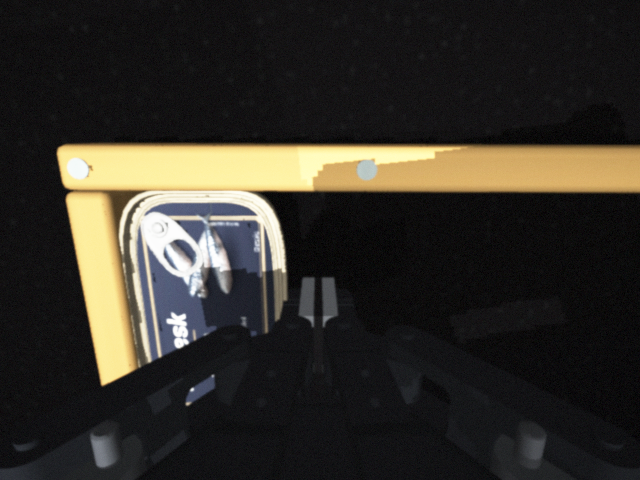

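The tin is now tight in the corner, with its left side against the stop at column 122 and its rear end against the rail at row 190. Next I fetch the right-hand tin.

```bash
python3 -c "
from h import *
print(goto([416.8,-306.5,100],31.2))"
```

```text
([-0.0766, 0.3658, -0.0931], np.float64(-6.07))
```

Call:
{"fn": "arm_command", "kwargs": {
  "plan": [
    [0.0,[0,0.005,-0.02],0],
    [0.02,[0,0.01,-0.055],0],
    [0.085,[-0.005,0.035,-0.08],-0.5],
    [0.085,[-0.015,0.07,-0.093],-1.2],
    [0.085,[-0.023,0.11,-0.093],-2],
    [0.085,[-0.031,0.15,-0.093],-3],
    [0.085,[-0.04,0.19,-0.093],-4],
    [0.085,[-0.048,0.23,-0.093],-5],
    [0.085,[-0.056,0.27,-0.093],-6],
    [0.085,[-0.065,0.31,-0.093],-6.1],
    [0.085,[-0.073,0.35,-0.093],-6.1],
    [0.085,[-0.077,0.366,-0.093],-6.1]
  ]
}}

```text
clock: 9.07
eef_pos: [415.5, -309.1, 99.8]
eef_rot: [3.14, -0.0, 0.544]
force: [0.7, -0.2, 0.7]
finger_gap: 85.0
grasp_force: 0.0
```

Call:
{"fn": "arm_command", "kwargs": {
  "plan": [
    [0.085,[0,0,0],0],
    [0.085,[0,0,0],0]
  ]
}}

```text
clock: 9.23
eef_pos: [416.0, -305.9, 99.5]
eef_rot: [-3.141, -0.001, 0.544]
force: [0.5, 0.0, 1.0]
finger_gap: 85.1
grasp_force: 0.0
```

```bash
python3 -c "
from h import *
C,im,o=blobs('wrist','w6')
for c,s,col,cn in o: print(c,s,col,rect(C,cn,25))
s=bot.get_state();print(s['clock'],s['eef_pos'],np.degrees(s['eef_rot'][2]))
print(goto([416.8,-306.5,3],31.2))"
```

```text
[382.  30.] [310, 0, 139, 78, 7478] [249. 208.   5.] (array([ 536.2, -271.1], dtype=float32), np.float32(75.8), np.float32(38.6), np.float32(121.1))
[588. 150.] [511, 87, 129, 126, 11626] [186. 187. 181.] (array([ 542.2, -411.8], dtype=float32), np.float32(76.5), np.float32(75.2), np.float32(45.0))
[323. 238.] [273, 162, 102, 157, 14380] [140. 139. 141.] (array([ 417.7, -307.3], dtype=float32), np.float32(106.1), np.float32(64.3), np.float32(31.1))
[152. 308.] [0, 166, 426, 247, 38440] [91. 75. 65.] (array([ 322.9, -282.9], dtype=float32), np.float32(306.8), np.float32(169.9), np.float32(107.3))
[108. 458.] [70, 425, 71, 55, 2527] [118.  80.  52.] (array([ 181.2, -246.4], dtype=float32), np.float32(57.4), np.float32(53.3), np.float32(121.3))
[525. 465.] [495, 440, 72, 40, 1715] [97. 73. 50.] (array([ 340.6, -544.1], dtype=float32), np.float32(64.7), np.float32(34.1), np.float32(90.0))
9.2833 [ 416.20106698 -304.86882615   99.47908624] 31.289105770801815
([-0.0003, 0.0017, 0.0965], np.float64(0.01))
```

Call:
{"fn": "arm_command", "kwargs": {
  "plan": [
    [0.085,[0.0,0.0028,0.03],0],
    [0.085,[0,0.0028,0.065],0],
    [0.085,[0,0.0028,0.088],0],
    [0.085,[0,0.0028,0.096],0],
    [0.085,[0,0.0028,0.096],0],
    [0.05,[0,0.0028,0.096],0],
    [0.05,[0,0.0028,0.096],0],
    [0.05,[0,0.0028,0.096],0],
    [0.05,[0,0.0028,0.096],0],
    [0.05,[0,0.0028,0.096],0]
  ]
}}

```text
clock: 10.12
eef_pos: [419.1, -308.1, 5.5]
eef_rot: [3.139, -0.002, 0.547]
force: [1.1, 3.2, 7.5]
finger_gap: 59.7
grasp_force: 21.9
```

```bash
python3 -c "
from h import *
st(-55,-114,103)"
```

```text
10.12 g [-122.8 -443.9] z 5.5 yaw 31.3 [1.1 3.2 7.5] 59.7 ([0.2518, -0.2236, -0.0975], np.float64(6.13))
```

Call:
{"fn": "arm_command", "kwargs": {
  "plan": [
    [0.05,[0,0,-0.03],0],
    [0.05,[0.005,-0.005,-0.065],0],
    [0.05,[0.025,-0.022,-0.09],0.8],
    [0.05,[0.053,-0.047,-0.0975],1.6],
    [0.05,[0.083,-0.074,-0.0975],2.5],
    [0.05,[0.113,-0.1,-0.0975],3.5],
    [0.05,[0.143,-0.127,-0.0975],4.5],
    [0.05,[0.173,-0.153,-0.0975],5.5],
    [0.05,[0.203,-0.18,-0.0975],6.1],
    [0.05,[0.23,-0.204,-0.0975],6.1],
    [0.05,[0.248,-0.22,-0.0975],6.1],
    [0.05,[0.252,-0.2235,-0.0975],6.1]
  ]
}}

```text
clock: 11.12
eef_pos: [517.9, 17.7, 101.9]
eef_rot: [-3.14, -0.002, -0.088]
force: [0.5, -0.9, -1.3]
finger_gap: 59.6
grasp_force: 23.0
```

Call:
{"fn": "arm_command", "kwargs": {
  "plan": [
    [0.05,[0,0,0.01],0],
    [0.05,[0,0,0.03],0]
  ]
}}

```text
clock: 11.28
eef_pos: [518.3, 13.9, 72.7]
eef_rot: [3.142, -0.006, -0.09]
force: [-0.3, -0.1, -2.2]
finger_gap: 59.0
grasp_force: 23.0
```

```bash
python3 -c "
from h import *
st(-55,-114,6.5)"
```

```text
11.28 g [ -54.6 -114. ] z 72.7 yaw -5.2 [-0.3 -0.1 -2.2] 59.0 ([-0.0004, 0.0, 0.0662], np.float64(0.04))
```

Call:
{"fn": "arm_command", "kwargs": {
  "plan": [
    [0.05,[0,0,0.03],0.04],
    [0.05,[0,0,0.05],0.04],
    [0.05,[0,0,0.062],0.04],
    [0.05,[0,0,0.066],0.04],
    [0.05,[0,0,0.066],0.04],
    [0.05,[0.002,0,0.066],0.04],
    [0.05,[0.003,0,0.066],0.04],
    [0.05,[0.0035,0,0.066],0.04],
    [0.05,[0.0035,0,0.066],0.04]
  ]
}}

```text
clock: 12.03
eef_pos: [520.4, 13.5, 5.3]
eef_rot: [-3.142, -0.0, -0.096]
force: [0.2, 0.1, -0.8]
finger_gap: 59.1
grasp_force: 23.3
```

Call:
{"fn": "arm_command", "kwargs": {
  "plan": [
    [0.05,[0.001,0,0],0],
    [0.05,[0.0015,0,0],0],
    [0.05,[0.002,0,0],0],
    [0.05,[0.002,0,0],0]
  ]
}}

```text
clock: 12.37
eef_pos: [522.3, 13.8, 5.3]
eef_rot: [-3.141, -0.0, -0.095]
force: [0.0, 0.3, -1.2]
finger_gap: 59.6
grasp_force: 23.3
```

Call:
{"fn": "arm_command", "kwargs": {
  "plan": [
    [0.05,[0.001,0,0],0],
    [0.05,[0.0015,0,0],0],
    [0.05,[0.002,0,0],0],
    [0.05,[0.0025,0,0],0],
    [0.05,[0.0025,0,0],0]
  ]
}}

```text
clock: 12.78
eef_pos: [522.9, 13.7, 5.0]
eef_rot: [3.141, 0.004, -0.095]
force: [-5.0, 0.1, 0.7]
finger_gap: 59.4
grasp_force: 23.5
```

Call:
{"fn": "arm_command", "kwargs": {
  "plan": [
    [0.05,[-0.0005,0,0],0],
    [0.07,[-0.001,0,0],0],
    [0.07,[-0.001,0,0],0],
    [0.07,[-0.001,0,0],0],
    [0.07,[-0.001,0,-0.02],0],
    [0.0,[-0.001,0,-0.05],0],
    [0.0,[-0.001,0.03,-0.055],0],
    [0.0,[-0.001,0.06,-0.055],0],
    [0.0,[-0.001,0.06,-0.055],0],
    [0.0,[-0.001,0.06,-0.03],0],
    [0.0,[-0.001,0.06,-0.01],0],
    [0.0,[-0.001,0.06,-0.001],0]
  ]
}}

```text
clock: 13.78
eef_pos: [517.2, -46.1, 4.6]
eef_rot: [-3.141, 0.002, -0.096]
force: [-0.2, 0.7, -0.3]
finger_gap: -0.2
grasp_force: 0.0
```

```bash
python3 -c "
from h import *
st(-50.5,-136.5,6)"
```

```text
13.78 g [ -50.  -173.8] z 4.6 yaw -5.5 [-0.2  0.7 -0.3] -0.2 ([-0.0006, -0.0373, -0.0014], np.float64(-0.01))
```

Call:
{"fn": "arm_command", "kwargs": {
  "plan": [
    [0.0,[0,-0.01,-0.0015],0],
    [0.0,[0,-0.016,-0.0015],0],
    [0.0,[0,-0.02,-0.0015],0],
    [0.0,[0,-0.023,-0.0015],0],
    [0.0,[0,-0.026,-0.0015],0],
    [0.0,[0,-0.029,-0.0015],0],
    [0.0,[0,-0.032,-0.0015],0],
    [0.0,[0,-0.034,-0.0015],0],
    [0.0,[0,-0.036,-0.0015],0],
    [0.0,[0,-0.037,-0.0015],0],
    [0.0,[0,-0.0375,-0.0015],0]
  ]
}}

```text
clock: 14.7
eef_pos: [521.6, -9.3, 8.0]
eef_rot: [3.141, -0.0, -0.095]
force: [-0.7, -6.6, 2.5]
finger_gap: 0.1
grasp_force: 3.1
```

```bash
python3 -c "
from h import *
st(-50.5,-136.5,6)
edge('w7')"
```

```text
14.7 g [ -49.1 -136.8] z 8.0 yaw -5.4 [-0.7 -6.6  2.5] 0.1 ([-0.0014, -0.0003, 0.002], np.float64(0.0))
```

View pics/w7.png

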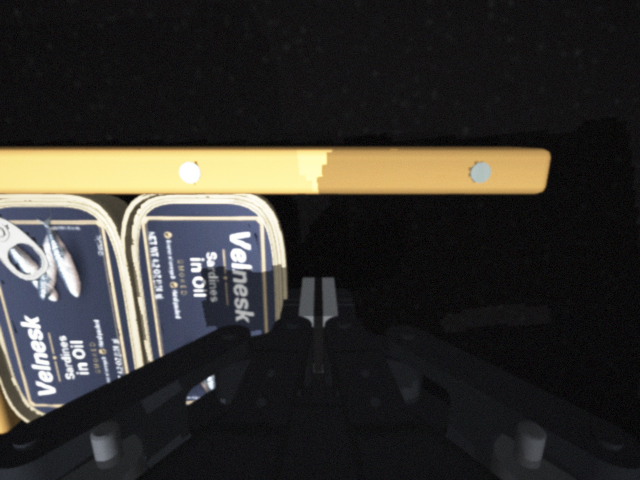

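Both tins are touching and against the rail, with the joint at column 125. Next is the last tin, on the left.

```bash
python3 -c "
from h import *
print(goto([407,312.2,105],111.4))"
```

```text
([-0.1446, -0.3093, -0.097], np.float64(-19.47))
```

Call:
{"fn": "arm_command", "kwargs": {
  "plan": [
    [0.0,[0,0.004,-0.01],0],
    [0.0,[0,0.006,-0.04],0],
    [0.03,[0,0.006,-0.08],-1],
    [0.085,[-0.005,-0.01,-0.1],-2.1],
    [0.085,[-0.02,-0.04,-0.1],-3.2],
    [0.085,[-0.036,-0.075,-0.1],-4.3],
    [0.085,[-0.05,-0.11,-0.1],-5.4],
    [0.085,[-0.066,-0.143,-0.1],-6.5],
    [0.085,[-0.082,-0.176,-0.1],-7.6],
    [0.085,[-0.098,-0.209,-0.1],-8.7],
    [0.085,[-0.113,-0.242,-0.1],-9.8],
    [0.085,[-0.128,-0.275,-0.1],-10.9]
  ]
}}

```text
clock: 15.75
eef_pos: [419.2, 278.8, 108.5]
eef_rot: [-3.141, -0.001, 1.051]
force: [0.6, -0.5, 0.7]
finger_gap: 85.0
grasp_force: 0.0
```

```bash
python3 -c "
from h import *
print(goto([407,312.2,105],111.4))"
```

```text
([0.023, -0.0272, 0.0035], np.float64(-8.53))
```

Call:
{"fn": "arm_command", "kwargs": {
  "plan": [
    [0.085,[0.01,-0.012,0.003],-1.1],
    [0.085,[0.02,-0.024,0.004],-2.2],
    [0.085,[0.023,-0.027,0.004],-3.3],
    [0.085,[0.023,-0.027,0.004],-4.4],
    [0.085,[0.023,-0.027,0.004],-5.5],
    [0.085,[0.023,-0.027,0.004],-6.6],
    [0.085,[0.023,-0.027,0.004],-7.7],
    [0.085,[0.023,-0.027,0.004],-8.5],
    [0.085,[0.023,-0.027,0.004],-8.5]
  ]
}}

```text
clock: 16.5
eef_pos: [408.3, 310.6, 104.3]
eef_rot: [-3.142, -0.001, 1.937]
force: [-0.9, -0.0, 0.6]
finger_gap: 84.9
grasp_force: 0.0
```

```bash
python3 -c "
from h import *
C,im,o=blobs('wrist','w8')
for c,s,col,cn in o: print(c,s,col,rect(C,cn,25))
s=bot.get_state();print(s['clock'],s['eef_pos'],np.degrees(s['eef_rot'][2]))
print(goto([407.3,312,4],111.4))"
```

```text
[181. 164.] [0, 0, 640, 480, 120856] [174. 146. 124.] (array([318.9, 325. ], dtype=float32), np.float32(514.4), np.float32(276.4), np.float32(62.3))
[317. 236.] [267, 160, 100, 156, 14360] [202. 204. 214.] (array([407.3, 312.1], dtype=float32), np.float32(107.4), np.float32(65.4), np.float32(111.8))
[560. 302.] [468, 228, 172, 170, 17978] [190. 198. 186.] (array([596.3, 328.4], dtype=float32), np.float32(181.7), np.float32(78.8), np.float32(162.5))
[502. 390.] [431, 289, 165, 176, 10374] [77. 80. 86.] (array([567.7, 250.7], dtype=float32), np.float32(187.6), np.float32(87.5), np.float32(150.7))
16.55 [408.36557697 310.60914115 104.23657129] 110.79852506080127
([0.0017, -0.0005, 0.1002], np.float64(-0.1))
```

Call:
{"fn": "arm_command", "kwargs": {
  "plan": [
    [0.085,[0.0017,-0.0005,0.03],-0.15],
    [0.085,[0.0017,-0.0005,0.065],-0.15],
    [0.085,[0.0017,-0.0005,0.09],-0.15],
    [0.085,[0.0017,-0.0005,0.1],-0.15],
    [0.085,[0.0017,-0.0005,0.1],-0.15],
    [0.05,[0.0017,-0.0005,0.1],-0.15],
    [0.05,[0.0017,-0.0005,0.1],-0.15],
    [0.05,[0.0017,-0.0005,0.1],-0.15],
    [0.05,[0.0017,-0.0005,0.1],-0.15],
    [0.05,[0.0017,-0.0005,0.1],-0.15]
  ]
}}

```text
clock: 17.38
eef_pos: [408.4, 312.7, 5.6]
eef_rot: [3.138, -0.001, 1.951]
force: [-0.9, 0.1, 6.2]
finger_gap: 59.4
grasp_force: 21.9
```

```bash
python3 -c "
from h import *
st(-56,-174,115)"
```

```text
17.38 g [-192.2  173.1] z 5.6 yaw 111.8 [-0.9  0.1  6.2] 59.4 ([-0.371, -0.0377, -0.1094], np.float64(19.54))
```

Call:
{"fn": "arm_command", "kwargs": {
  "plan": [
    [0.05,[0,0,-0.03],0],
    [0.05,[-0.002,0,-0.065],0],
    [0.05,[-0.02,-0.002,-0.095],1],
    [0.05,[-0.05,-0.005,-0.109],2.1],
    [0.05,[-0.085,-0.009,-0.109],3.2],
    [0.05,[-0.12,-0.012,-0.109],4.3],
    [0.05,[-0.155,-0.016,-0.109],5.4],
    [0.05,[-0.19,-0.019,-0.109],6.5],
    [0.05,[-0.225,-0.023,-0.109],7.6],
    [0.05,[-0.26,-0.026,-0.109],8.7],
    [0.05,[-0.295,-0.03,-0.109],9.8],
    [0.05,[-0.33,-0.034,-0.109],10.9]
  ]
}}

```text
clock: 18.38
eef_pos: [498.7, -8.7, 113.3]
eef_rot: [3.141, -0.001, 0.804]
force: [0.1, 0.3, -0.7]
finger_gap: 59.5
grasp_force: 23.7
```

```bash
python3 -c "
from h import *
st(-56,-174,80)"
```

```text
18.38 g [ -71.9 -138.3] z 113.3 yaw 46.1 [ 0.1  0.3 -0.7] 59.5 ([-0.018, 0.0346, 0.0333], np.float64(8.59))
```

Call:
{"fn": "arm_command", "kwargs": {
  "plan": [
    [0.05,[-0.01,0.02,0],1.1],
    [0.05,[-0.018,0.034,0],2.2],
    [0.05,[-0.018,0.034,0],3.3],
    [0.05,[-0.018,0.034,0],4.4],
    [0.05,[-0.018,0.034,0.005],5.5],
    [0.05,[-0.018,0.034,0.01],6.6],
    [0.05,[-0.018,0.034,0.015],7.7],
    [0.05,[-0.018,0.034,0.025],8.6],
    [0.05,[-0.018,0.034,0.033],8.6],
    [0.05,[-0.018,0.034,0.033],8.6]
  ]
}}

```text
clock: 19.22
eef_pos: [509.5, -43.3, 78.6]
eef_rot: [-3.141, 0.003, -0.088]
force: [-0.2, -0.9, -1.6]
finger_gap: 59.7
grasp_force: 23.7
```

```bash
python3 -c "
from h import *
st(-56,-174,6)"
```

```text
19.22 g [ -57.9 -171.8] z 78.6 yaw -5.0 [-0.2 -0.9 -1.6] 59.7 ([0.0019, 0.0022, 0.0726], np.float64(0.07))
```

Call:
{"fn": "arm_command", "kwargs": {
  "plan": [
    [0.05,[0.002,0.002,0.03],0.07],
    [0.05,[0.002,0.002,0.055],0.07],
    [0.05,[0.002,0.002,0.068],0.07],
    [0.05,[0.002,0.002,0.0725],0.07],
    [0.05,[0.002,0.002,0.0725],0.07],
    [0.05,[0.004,0.002,0.0725],0.07],
    [0.05,[0.005,0.002,0.0725],0.07],
    [0.05,[0.006,0.002,0.0725],0.07],
    [0.05,[0.007,0.002,0.0725],0.07],
    [0.05,[0.007,0.002,0.0725],0.07]
  ]
}}

```text
clock: 20.05
eef_pos: [517.3, -46.0, 7.7]
eef_rot: [-3.142, 0.0, -0.097]
force: [-1.7, 0.2, -0.9]
finger_gap: 59.7
grasp_force: 23.7
```

```bash
python3 -c "
from h import *
st(-51,-174,6)"
```

```text
20.05 g [ -49.9 -173.7] z 7.7 yaw -5.6 [-1.7  0.2 -0.9] 59.7 ([-0.0011, 0.0003, 0.0017], np.float64(-0.02))
```

Call:
{"fn": "arm_command", "kwargs": {
  "plan": [
    [0.05,[0,0,0.0018],0],
    [0.05,[0.0005,0,0.0018],0],
    [0.05,[0.001,0,0.0018],0],
    [0.05,[0.001,0,0.0018],0]
  ]
}}

```text
clock: 20.38
eef_pos: [517.3, -46.0, 5.6]
eef_rot: [-3.142, 0.003, -0.097]
force: [-5.0, 1.2, 3.7]
finger_gap: 59.7
grasp_force: 24.1
```

```bash
python3 -c "
from h import *
st(-51,-234,6)"
```

```text
20.38 g [ -49.8 -173.7] z 5.6 yaw -5.6 [-5.   1.2  3.7] 59.7 ([-0.001, 0.0603, -0.0004], np.float64(-0.03))
```

Call:
{"fn": "arm_command", "kwargs": {
  "plan": [
    [0.05,[-0.0005,0,0],0],
    [0.07,[-0.001,0,0],0],
    [0.07,[-0.001,0,0],0],
    [0.07,[-0.001,0,0],0],
    [0.07,[-0.001,0,-0.02],0],
    [0.0,[-0.001,0,-0.05],0],
    [0.0,[-0.001,0.03,-0.055],0],
    [0.0,[-0.001,0.06,-0.055],0],
    [0.0,[-0.001,0.06,-0.055],0],
    [0.0,[-0.001,0.06,-0.03],0],
    [0.0,[-0.001,0.06,-0.01],0],
    [0.0,[-0.001,0.06,-0.002],0]
  ]
}}

```text
clock: 21.38
eef_pos: [510.7, -105.6, 5.5]
eef_rot: [-3.141, 0.003, -0.098]
force: [0.2, -0.8, 0.2]
finger_gap: -0.2
grasp_force: 0.0
```

Call:
{"fn": "arm_command", "kwargs": {
  "plan": [
    [0.0,[0,-0.01,-0.0015],0],
    [0.0,[0,-0.016,-0.0015],0],
    [0.0,[0,-0.02,-0.0015],0],
    [0.0,[0,-0.023,-0.0015],0],
    [0.0,[0,-0.026,-0.0015],0],
    [0.0,[0,-0.029,-0.0015],0],
    [0.0,[0,-0.032,-0.0015],0],
    [0.0,[0,-0.034,-0.0015],0],
    [0.0,[0,-0.0355,-0.0015],0],
    [0.0,[0,-0.0365,-0.0015],0]
  ]
}}

```text
clock: 22.22
eef_pos: [515.5, -69.6, 9.3]
eef_rot: [3.141, -0.001, -0.097]
force: [-0.4, -4.4, 3.7]
finger_gap: -0.2
grasp_force: 2.3
```

```bash
python3 -c "
from h import *
st(-51,-197,8)"
```

```text
22.22 g [ -49.4 -197.3] z 9.3 yaw -5.6 [-0.4 -4.4  3.7] -0.2 ([-0.0016, -0.0003, 0.0013], np.float64(-0.02))
```

Call:
{"fn": "arm_command", "kwargs": {
  "plan": [
    [0.0,[0,-0.0007,0],0],
    [0.0,[0,-0.0012,0],0],
    [0.0,[0,-0.0012,0],0],
    [0.0,[0,0.002,0],0],
    [0.0,[0,0.006,-0.02],0],
    [0.0,[0,0.006,-0.06],0],
    [0.0,[-0.04,-0.02,-0.09],0],
    [0.0,[-0.075,-0.05,-0.12],0],
    [0.0,[-0.09,-0.07,-0.13],0],
    [0.0,[-0.09,-0.08,-0.13],0],
    [0.0,[-0.09,-0.08,-0.13],0],
    [0.0,[-0.09,-0.08,-0.13],0]
  ]
}}

```text
clock: 23.22
eef_pos: [433.3, 19.6, 139.3]
eef_rot: [-3.141, -0.001, -0.096]
force: [0.6, 0.1, 0.2]
finger_gap: -0.1
grasp_force: 0.0
```

```bash
python3 -c "
from h import *
st(-125,-150,10)
edge('w9')"
```

```text
23.22 g [-139.7 -116.3] z 139.3 yaw -5.5 [0.6 0.1 0.2] -0.1 ([0.0147, 0.0337, 0.1293], np.float64(-0.01))
```

View pics/w9.png

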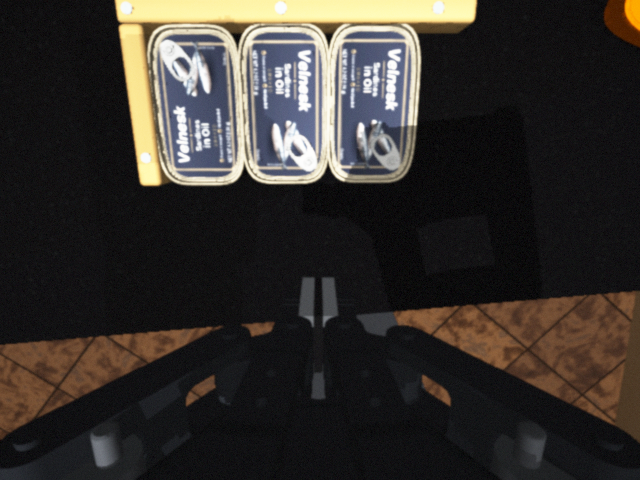

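The row is formed: the front ends lie at rows 186, 183 and 181, and the rears are against the rail. The left tin may be about 1 mm off the rail, so I nudge each front end gently.

Call:
{"fn": "arm_command", "kwargs": {
  "plan": [
    [0.0,[0.0,0.033,0.03],0],
    [0.0,[0.005,0.033,0.07],0],
    [0.0,[0.01,0.033,0.1],0],
    [0.0,[0.012,0.033,0.12],0],
    [0.0,[0.012,0.033,0.128],0],
    [0.0,[0.015,0.033,0.128],0],
    [0.0,[0.019,0.033,0.128],0],
    [0.0,[0.022,0.033,0.128],0],
    [0.0,[0.024,0.033,0.128],0],
    [0.0,[0.026,0.033,0.128],0]
  ]
}}

```text
clock: 24.1
eef_pos: [457.3, -16.5, 12.2]
eef_rot: [-3.141, -0.003, -0.098]
force: [-1.7, -0.5, 0.9]
finger_gap: -0.2
grasp_force: 1.0
```

```bash
python3 -c "
from h import *
st(-112,-150,10)"
```

```text
24.1 g [-112.4 -150. ] z 12.2 yaw -5.6 [-1.7 -0.5  0.9] -0.2 ([0.0004, -0.0, 0.0022], np.float64(-0.03))
```

Contact, as expected, at -112.4. I press a little more, then back off and do the next two.

Call:
{"fn": "arm_command", "kwargs": {
  "plan": [
    [0.0,[0.001,0,0],0],
    [0.0,[0.0015,0,0],0],
    [0.0,[0.0015,0,0],0]
  ]
}}

```text
clock: 24.35
eef_pos: [457.4, -16.5, 11.3]
eef_rot: [-3.141, 0.0, -0.098]
force: [-2.0, -0.1, 1.7]
finger_gap: -0.2
grasp_force: 0.7
```

Call:
{"fn": "arm_command", "kwargs": {
  "plan": [
    [0.0,[-0.008,0,0],0],
    [0.0,[-0.012,-0.02,0],0],
    [0.0,[-0.012,-0.05,0],0],
    [0.0,[-0.012,-0.06,0],0],
    [0.0,[-0.008,-0.06,0],0],
    [0.0,[-0.005,-0.06,0],0],
    [0.0,[-0.003,-0.06,0],0],
    [0.0,[-0.001,-0.06,0],0],
    [0.0,[0.0,-0.06,0],0]
  ]
}}

```text
clock: 25.1
eef_pos: [463.0, 42.4, 10.9]
eef_rot: [3.141, 0.002, -0.099]
force: [-2.9, 0.1, 1.9]
finger_gap: 0.2
grasp_force: 1.2
```

Call:
{"fn": "arm_command", "kwargs": {
  "plan": [
    [0.0,[0.0005,0,0],0],
    [0.0,[0.0005,0,0],0]
  ]
}}

```text
clock: 25.27
eef_pos: [463.1, 42.5, 10.8]
eef_rot: [3.141, 0.002, -0.098]
force: [-2.6, 0.0, 2.6]
finger_gap: 0.1
grasp_force: 1.3
```

Call:
{"fn": "arm_command", "kwargs": {
  "plan": [
    [0.0,[-0.008,0,0],0],
    [0.0,[-0.012,-0.02,0],0],
    [0.0,[-0.012,-0.05,0],0],
    [0.0,[-0.012,-0.06,0],0],
    [0.0,[-0.008,-0.06,0],0],
    [0.0,[-0.005,-0.06,0],0],
    [0.0,[-0.003,-0.06,0],0],
    [0.0,[-0.001,-0.06,0],0],
    [0.0,[0.0,-0.06,0],0]
  ]
}}

```text
clock: 26.02
eef_pos: [468.9, 102.0, 10.8]
eef_rot: [3.141, 0.003, -0.099]
force: [-4.5, 1.5, 2.9]
finger_gap: -0.0
grasp_force: 2.3
```

Call:
{"fn": "arm_command", "kwargs": {
  "plan": [
    [0.0,[0.001,0,0],0],
    [0.0,[0.0015,0,0],0],
    [0.0,[0.0015,0,0],0]
  ]
}}

```text
clock: 26.27
eef_pos: [468.9, 102.0, 10.7]
eef_rot: [3.141, 0.005, -0.099]
force: [-6.2, 2.0, 4.0]
finger_gap: -0.2
grasp_force: 3.1
```

```bash
python3 -c "
from h import *
print(w2g([[457.4,-16.5,0],[463.1,42.5,0],[468.9,102,0]]))
st(-140,-197,40)"
```

```text
[[-112.3 -150. ]
 [-112.2  -90.7]
 [-112.1  -30.9]]
26.27 g [-112.1  -31. ] z 10.7 yaw -5.7 [-6.2  2.   4. ] -0.2 ([-0.0272, 0.1662, -0.0293], np.float64(-0.04))
```

Call:
{"fn": "arm_command", "kwargs": {
  "plan": [
    [0.0,[-0.01,0,0],0],
    [0.0,[-0.02,0.02,0],0],
    [0.0,[-0.02,0.06,0],0],
    [0.0,[-0.02,0.1,0],0],
    [0.0,[-0.02,0.14,0],0],
    [0.0,[-0.02,0.175,0],0],
    [0.0,[-0.01,0.184,0],0],
    [0.0,[0.025,0.184,0],0],
    [0.0,[0.055,0.184,0],0],
    [0.0,[0.06,0.182,0],0],
    [0.0,[0.06,0.178,0],0],
    [0.0,[0.06,0.174,0],0]
  ]
}}

```text
clock: 27.27
eef_pos: [513.2, -75.9, 10.6]
eef_rot: [-3.141, 0.002, -0.098]
force: [0.5, 0.5, 0.2]
finger_gap: 0.4
grasp_force: 0.0
```

Call:
{"fn": "arm_command", "kwargs": {
  "plan": [
    [0.0,[0,-0.003,0],0],
    [0.0,[0,-0.005,0],0],
    [0.0,[0,-0.007,0],0],
    [0.0,[0,-0.008,0],0],
    [0.0,[0,-0.009,0],0],
    [0.0,[0,-0.0095,0],0],
    [0.0,[0,-0.0095,0],0]
  ]
}}

```text
clock: 27.85
eef_pos: [513.6, -68.8, 11.0]
eef_rot: [3.138, 0.002, -0.095]
force: [-2.3, -11.1, 0.3]
finger_gap: -0.2
grasp_force: 5.5
```

```bash
python3 -c "
from h import *
st(-50,-197,10)"
```

```text
27.85 g [ -51.4 -196.8] z 11.0 yaw -5.4 [ -2.3 -11.1   0.3] -0.2 ([0.0014, 0.0002, 0.001], np.float64(-0.0))
```

Call:
{"fn": "arm_command", "kwargs": {
  "plan": [
    [0.0,[0,0.003,0],0],
    [0.0,[0,0.01,0],0],
    [0.0,[0,0.015,-0.03],0],
    [0.0,[0,0.01,-0.07],0],
    [0.0,[-0.03,-0.02,-0.1],0],
    [0.0,[-0.06,-0.05,-0.13],0],
    [0.0,[-0.09,-0.08,-0.13],0],
    [0.0,[-0.09,-0.1,-0.13],0],
    [0.0,[-0.09,-0.1,-0.13],0],
    [0.0,[-0.09,-0.1,-0.13],0]
  ]
}}

```text
clock: 28.68
eef_pos: [434.7, 42.6, 141.7]
eef_rot: [-3.141, -0.002, -0.094]
force: [0.1, -0.3, -0.0]
finger_gap: -0.1
grasp_force: 0.0
```

```bash
python3 -c "
from h import *
C,im=edge('w10')
cv2.imwrite('pics/w10c.png',cv2.resize(im[:210,80:500],None,fx=1.9,fy=1.9,interpolation=3)[:,:,::-1])
st(0,0,0)"
```

```text
28.73 g [-139.9  -94.2] z 141.3 yaw -5.5 [ 0.1 -0.1 -0.5] -0.1 ([0.1398, -0.0943, 0.1413], np.float64(-0.01))
```

View pics/w10c.png

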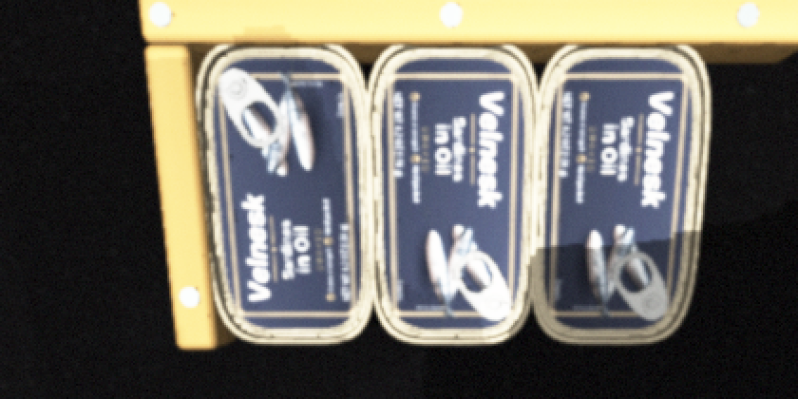

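The row is flat, tight and square: the joints are at columns 370 and 535, the fronts are level at row ~343, and the left tin is against the stop. Time to hand in.

```bash
python3 -c "
from bench import bot
print(bot.sign_off())"
```

```text
the job is handed in; nothing more can be done
None
```

The three tins are lying flat in a tight, square row in the corner guide, the first against the end stop and every tin against the long rail; the jar, round tin, mug and orange tin were not touched, and I handed the job in at about 29 s of the 69 s allowed (sign-off returned no verdict).

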